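Set the aperture ring of an inspection lens in its setting jig

TASK

Pick up the camera lens by its narrow black front barrel and set it down upright in the square pocket of the aluminium jig, flange fully home, and let go. Then take only the slim black knurled ring between the two grey fixed rings and turn it counter-clockwise (seen from above) until its white line is in line with the red line, without pressing on the grey rings. Never lift the lens by the knurled ring, and leave everything else on the bench where it is.

Things in the scene. Friction and masses are not known exactly. Their poses are not given: they have to be found in the camera images.
- lens: Camera lens, loose, about 0.36 kg, 96 mm tall, upright. Origin: centre of the flange's underside, z up its axis. From below (heights in mm): square dark flange 60 x 60, sides along x and y, 0-12; lower grey fixed ring, diameter 56, 12-38; slim black knurled ring, diameter 60, 39-49, the only part that turns; upper grey fixed ring, diameter 48, 50-58; black front barrel, diameter 36, 58-96 (hold it here to carry).
- lower_ring: The grey fixed ring directly below the knurled ring, diameter 56 mm, 12 to 38 mm above the underside of the lens; part of the lens (same origin and axes as the lens). Do not press on it.
- upper_ring: The grey fixed ring directly above the knurled ring, diameter 48 mm, 50 to 58 mm above the underside of the lens; part of the lens (same origin and axes as the lens). Do not press on it.
- aperture_ring (a joint): Angle of the slim black knurled ring in the lens (rad). 0: white line in line with the red line; positive is counter-clockwise from above. Starts between -1.3 and -0.6; friction about 0.1 N m, stays where left; stops at -1.6 and 0.7. On the bare bench the lens would turn along with the ring; in the jig's pocket only by its play (2 mm a side, up to 0.07 rad).
- ring_center (a point): Centre of the knurled ring (diameter 60 mm, 10 mm tall), on the lens axis, 44 mm above the underside of the lens: mid-height of the place to grip the ring.
- white_line (a point): White radial line (6 x 3.5 mm) on the top face of the knurled ring, 27 mm from the lens axis, 49.5 mm above the underside of the lens; it goes on down the ring's side.
- red_line (a point): Red radial line (5.5 x 3.5 mm) on the top face of the upper grey ring, 21 mm from the lens axis, 58.5 mm above the underside of the lens; it goes on down the side of that ring.
- barrel_grip (a point): Point on the lens axis inside the black front barrel (diameter 36 mm), 82 mm above the underside of the lens, 14 mm below its top.
- jig: Setting jig, fixed to the bench: aluminium plate 84 x 84 x 20 mm. Origin: centre of its underside, x and y along its edges. In its middle a square pocket 64 x 64 mm, sides along x and y, 12 mm deep, with 3 mm chamfers at its mouth. The flange fits in any of four quarter turns.
- jig_seat (a point): Centre of the pocket's floor, 8 mm above the bench; the centre of the underside of the lens belongs here.
- timer: Bystander, loose: white countdown timer, 44 x 64 x 33 mm, origin under its centre.
- green_bottle: Bystander, loose: small white bottle with green cap, diameter 25, 45 mm tall, origin under its centre.
- red_bottle: Bystander, loose: small white bottle with red cap, diameter 25, 45 mm tall, origin under its centre.
- label_roll: Bystander, loose: roll of white labels lying flat, diameter 74, 30 mm tall, origin under its centre.

How it is judged:
By the outcome, as a careful person would: the job done as asked, in the order asked, and still so for the second after the job is handed in, with the robot touching nothing.
It also fails if it takes over 45 s, if anything falls off the work surface, if the arm or the gripper's body presses on something with over 40 N, if the wrist force passes 120 N, or if a joint passes its speed limit or range.

ROBOT

A 6-joint arm with a two-finger parallel gripper is mounted at the origin on a cart in front of the work surface, level with it; the furniture and walls round the work are solid. World frame = base frame: x ahead of the robot, y to its left, z up, the work surface at z = 0. Lengths are in m, angles in degrees, forces in N, time in s.
With the tool pointing down it reaches from about 0.4 to 0.825 m from the base axis. Payload 7 kg.
Tool frame: the origin (TCP) lies midway between the tips of the shut fingers; the grasp point (between the pads) lies r.tcp_to_grasp behind it (r.tcp_to_grasp is the distance from the TCP to the grasp point, in m); x points along the fingers, y is the direction in which the jaws open and shut, and the axes are right-handed (so a half turn about x gives the same grasp; the last joint's range is limited). The gripper opens to 88 mm and grips with 3 to 60 N. Pads are 19 mm wide; open, the fingers measure 130 mm over their backs; the gripper's body (78 mm by 193 mm) begins 47 mm behind the grasp point.
Start: joints at [85.376, 20.546, 0.682, 0, -70.136, -16.507], TCP at [0.243, 0.63, 0.227] pointing down, gripper open.
Joint ranges: [-176.03, 176.03], [-82.01, 121.73], [-58.28, 71.71], [-173.87, 95.51], [-174.79, -0.11], [-173.66, 173.66]. Speed limits (degrees/s): [136.94, 136.94, 172.46, 180, 180, 180].

INTERFACE

Orientations are given as [roll, pitch, yaw] about the fixed x, y, z axes, in that order (R = Rz(yaw) Ry(pitch) Rx(roll)).
In Python, from plant import r gives the robot as it stands.
- The arm moves only by the tool carry_out, never from a script. Its argument "moves" is a list of rows, each a list of 7 numbers: the shift along the world's x, y, z in mm, then the turn, a rotation vector about the world's x, y, z in rad, then the opening in per cent of the stroke, from 0 (shut) to 100 (fully open). In form: [[x, y, z, wx, wy, wz, claw], ...]. A call has 1 to 5 rows; each row is the pose to reach, as a shift and turn from the pose commanded when the call began; what a row does not reach only later rows make up. A row lasts 1/10 s, in which the tool goes at most 50 mm and 8.59 degrees, less where a joint would pass 70% of its speed; a pose out of reach is approached as far as the arm can. A call with a gripper value outside its range is refused whole. The fingers move at their own pace and stop on an object; "squeeze" is the grip in N (left out, the last holds). Time passes only in rows, so rows that repeat a pose let the fingers close. It gives the time, the measured TCP pose, the force and the opening at its end, in the units of the state.
- r.get_state(): the state, without advancing time (a new reading comes with each control period).
- r.capture(name): name is "scene" or "top" or "wrist"; returns the picture (480x640x3 uint8, blue, green, red); there is no depth.
- r.camera_params(name): a dict with "K" (3x3 intrinsics, pixels), "D" ([k1, k2, p1, p2, k3] as OpenCV has them; the pictures are not rectified), "rvec" (rotation vector, rad) and "tvec" (3), from world to camera coordinates, as OpenCV has them. Camera axes: x right, y down, z forward; pixel columns grow to the right and rows downward; lengths in m; the calibration is good to about 2 mm. A picture is of the moment at which its call begins: read the wrist's pose just before it. camera_params takes no time and is no camera call; for the wrist camera it gives the pose at the moment of the call.
- r.close_job(): hands the job in, once; it reports no verdict.
The state is a dict: "time_s": time; "joints": joint angles; "qd": joint speeds; "joint_torque": joint torques, N m; "tcp_pos": TCP position; "eef_rot": TCP orientation; "contact_force": force on the tool from outside, world axes, zero at the start; "moment": the same for the moment, N m; "gripper_width": finger opening in m.
Only numpy, scipy, OpenCV 4.12 (cv2) and the standard library are available. Lean on these libraries where they do the work, as an engineer would, in place of code of your own. Each camera call takes 0.05 s, during which the arm holds its last target. There are 200 camera calls.

## Working session

There is one attempt and no reset: what is moved stays moved. The work goes in short steps, Python scripts to look and compute and a tool call to move; the robot and the scene stay as the last step left them, time stands still between calls to the robot, and variables do not carry over. Pictures are saved under pics/ and viewed, about 8 in all and at most 12, crops included, and the job is handed in when it is done.

Besides the shell and the picture viewer there is one more tool, called after ">>>" as name(argument=value, ...) on one line, values as JSON. carry_out: Moves the arm, as the interface text tells. Its arguments: {"type":"object","properties":{"moves":{"type":"array"},"squeeze":{"type":"number"}},"required":["moves"]}

```bash
mkdir -p pics; ls; python3 - <<'E'
from plant import r
import cv2
s=r.get_state();print({k:s[k] for k in('time_s','tcp_pos','eef_rot','contact_force','gripper_width')},r.tcp_to_grasp)
for n in('top','scene'):
    cv2.imwrite(f'pics/{n}0.png',r.capture(n)); p=r.camera_params(n);print(n,p)
E
```

```text
pics
{'time_s': 0.0, 'tcp_pos': array([0.24319321, 0.62916321, 0.22561744]), 'eef_rot': array([  95.10228626,   89.90676362, -106.03596311]), 'contact_force': array([0.65269013, 0.50617224, 0.01597052]), 'gripper_width': 0.08795991911070535} 0.0188
top {'K': array([[527.01917078,   0.        , 315.40372231],
       [  0.        , 527.01917078, 236.47622028],
       [  0.        ,   0.        ,   1.        ]]), 'D': array([-0.14484203,  0.        ,  0.        ,  0.        ,  0.        ]), 'rvec': array([-2.22695504,  2.21494347, -0.04303048]), 'tvec': array([0.33848908, 0.48215697, 0.91432208])}
scene {'K': array([[454.25551475,   0.        , 322.04822989],
       [  0.        , 454.25551475, 247.2333974 ],
       [  0.        ,   0.        ,   1.        ]]), 'D': array([-0.05614242,  0.        ,  0.        ,  0.        ,  0.        ]), 'rvec': array([ 2.08507798, -0.85380087,  0.39908292]), 'tvec': array([-0.11431965,  0.42188352,  0.419028  ])}
```

View pics/top0.png

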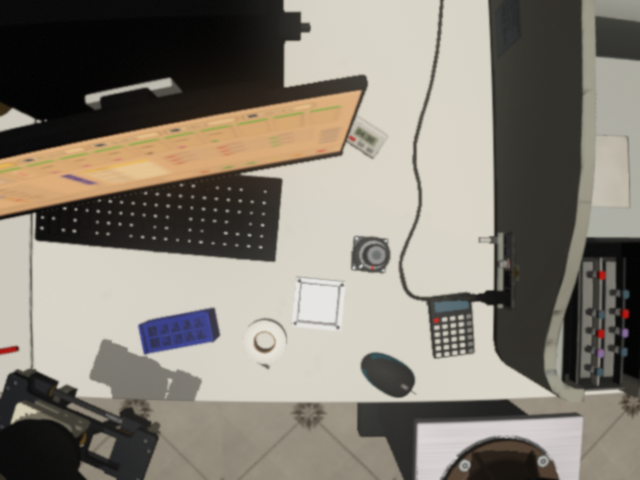

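View pics/scene0.png

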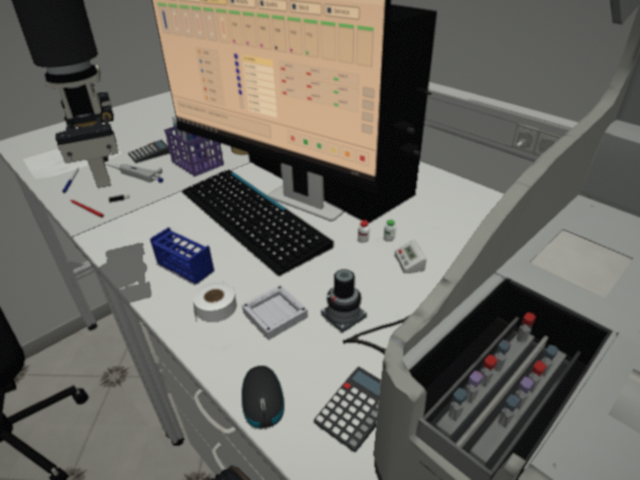

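Top view: lens about (371,255), jig about (319,303), monitor edge at (365,80)-(345,150), label roll (265,341). Next an enlarged crop.

```bash
cat > h.py <<'E'
from plant import r
import cv2,numpy as np
def ray(n,uv,z,p=None):
    p=p or r.camera_params(n); R=cv2.Rodrigues(p['rvec'])[0]
    d=R.T@np.append(cv2.undistortPoints(np.array([[uv]],float),p['K'],p['D'])[0,0],1); c=-R.T@p['tvec'].ravel()
    return c+d*(z-c[2])/d[2]
def proj(n,P,p=None):
    p=p or r.camera_params(n)
    return cv2.projectPoints(np.array(P,float).reshape(-1,3),p['rvec'],p['tvec'],p['K'],p['D'])[0][:,0]
E
python3 - <<'E'
from h import *
a=cv2.imread('pics/top0.png')[225:335,285:400]; b=cv2.imread('pics/scene0.png')[260:345,235:375]
a=cv2.resize(a,None,fx=5,fy=5,interpolation=cv2.INTER_CUBIC)
cv2.imwrite('pics/c1.png',a)
for n,uv,z in[('top',(371,254.5),.0),('top',(374,254),.096),('top',(319,303),.02),('scene',(344.5,275),.096),('scene',(275,309),.02)]: print(n,uv,z,ray(n,uv,z))
E
```

```text
top (371, 254.5) 0.0 [0.44942469 0.24385471 0.        ]
top (374, 254) 0.096 [0.45162387 0.25120742 0.096     ]
top (319, 303) 0.02 [0.36676565 0.33474681 0.02      ]
scene (344.5, 275) 0.096 [0.45085258 0.24611173 0.096     ]
scene (275, 309) 0.02 [0.36337158 0.32959143 0.02      ]
```

View pics/c1.png

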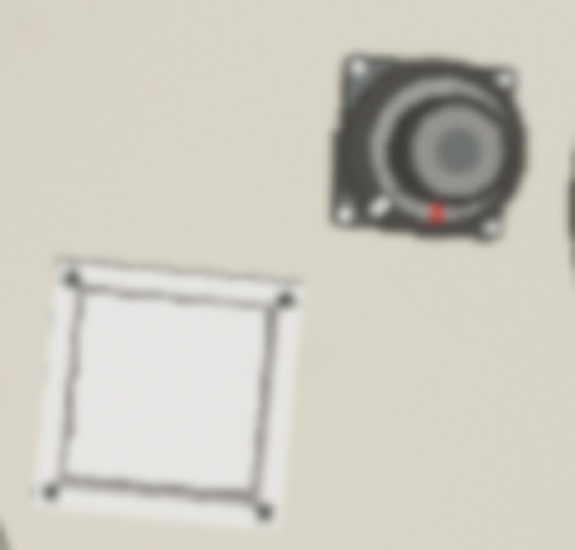

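Crop: flange corner dots (358,66),(507,77),(491,228),(344,214); jig corner dots (71,278),(287,299),(265,513),(50,492); barrel top centre (457,150); white line (380,205), red line (437,212).

```bash
python3 - <<'E'
from h import *
f=lambda q:np.array([285+(q[0]+.5)/5-.5,225+(q[1]+.5)/5-.5])
def quad(l,z):
    P=np.array([ray('top',f(q),z) for q in l]); c=P.mean(0)
    an=np.degrees(np.arctan2(*(P-np.roll(P,1,0))[:,1::-1].T)); print(c, 'sides',np.linalg.norm(P-np.roll(P,1,0),axis=1),'ang',an,((an+45)%90-45).mean())
    return c
L=quad([(358,66),(507,77),(491,228),(344,214)],.012)
J=quad([(71,278),(287,299),(265,513),(50,492)],.02)
print('barrel',ray('top',f((457,150)),.096))
for q,z in(((380,205),.0495),((437,212),.0585)):
    w=ray('top',f(q),z)-L; print(np.linalg.norm(w[:2]),np.degrees(np.arctan2(w[1],w[0])))
    w=ray('top',f(q),z)-ray('top',f((457,150)),.096); print(np.linalg.norm(w[:2]),np.degrees(np.arctan2(w[1],w[0])))
p=r.camera_params('wrist'); R=cv2.Rodrigues(p['rvec'])[0]; print('wristcam', -R.T@p['tvec'], 'fwd',R[2],'K',p['K'][0,0]); 
from scipy.spatial.transform import Rotation as Ro
s=r.get_state(); print(Ro.from_euler('xyz',s['eef_rot'],degrees=True).as_matrix(), s['tcp_pos'])
E
```

```text
[0.45071032 0.24773327 0.012     ] sides [0.05114092 0.05177207 0.0523819  0.05112272] ang [ -5.16672521 -93.89269837 174.13691901  84.7368811 ] -5.046405869195166
[0.36548381 0.33598211 0.02      ] sides [0.07331868 0.07389392 0.07349035 0.07365175] ang [ -5.32672867 -95.34510957 174.48426729  84.52159039] -5.416495139067141
barrel [0.45069815 0.24805804 0.096     ]
0.027183043241956136 134.1628275955552
0.026942469616959386 134.62544784311146
0.020920734607556477 175.24050975478497
0.02088415595299168 176.12570323951527
wristcam [0.31179657 0.6022693  0.38295869] fwd [-0.25185166  0.09548837 -0.96304346] K 366.358954612887
[[-3.66608249e-04 -3.60594686e-01 -9.32722541e-01]
 [-1.43317749e-03 -9.32721456e-01  3.60594830e-01]
 [-9.99998906e-01  1.46895399e-03 -1.74852806e-04]] [0.24323781 0.62919588 0.22571432]
```

>>> carry_out(moves=[[20, -38, 0, 0, 0, 0, 100], [41, -76, 0, 0, 0, 0, 100], [62, -114, 0, 0, 0, 0, 100], [83, -152, 0, 0, 0, 0, 100], [104, -190, 0, 0, 0, 0, 100]])

```text
time_s: 0.6
tcp_pos: [0.3477, 0.4378, 0.2262]
eef_rot: [82.1, 90.0, -119.0]
contact_force: [0.9, 0.1, 0.5]
gripper_width: 0.0876
```

>>> carry_out(moves=[[20, -38, 0, 0, 0, 0, 100], [41, -76, 0, 0, 0, 0, 100], [62, -114, 0, 0, 0, 0, 100], [83, -152, 0, 0, 0, 0, 100], [104, -192, 0, 0, 0, 0, 100]])

```text
time_s: 1.1
tcp_pos: [0.4517, 0.246, 0.2265]
eef_rot: [27.2, 90.0, -173.9]
contact_force: [0.6, 0.2, -0.5]
gripper_width: 0.0876
```

>>> carry_out(moves=[[0, 0, -20, 0, 0, 0, 100], [0, 0, -50, 0, 0, 0, 100], [0, 0, -75, 0, 0, 0, 100], [0, 0, -90, 0, 0, 0, 100], [0, 0, -90, 0, 0, 0, 100]])

```text
time_s: 1.6
tcp_pos: [0.4501, 0.2462, 0.1342]
eef_rot: [65.3, 89.7, -135.9]
contact_force: [-0.3, -0.9, 0.4]
gripper_width: 0.0877
```

```bash
python3 - <<'E'
from h import *
s=r.get_state();print({k:s[k] for k in('time_s','tcp_pos','eef_rot','contact_force','gripper_width')})
p=r.camera_params('wrist'); cv2.imwrite('pics/w1.png',r.capture('wrist'))
print('barrel top, red, tcp, grasp ->',proj('wrist',[[.4507,.248,.096],[.4298,.2495,.0585],s['tcp_pos'],s['tcp_pos']+[0,0,.0188]],p))
E
```

```text
{'time_s': 1.6, 'tcp_pos': array([0.45007691, 0.2462212 , 0.13423325]), 'eef_rot': array([  65.28160018,   89.72405381, -135.8854042 ]), 'contact_force': array([-0.26916356, -0.87070424,  0.42852334]), 'gripper_width': 0.0876768168328149}
barrel top, red, tcp, grasp -> [[317.77623649 268.70750586]
 [327.33108549 276.68459209]
 [321.13893945 297.63235391]
 [321.17087903 316.96516209]]
```

View pics/w1.png

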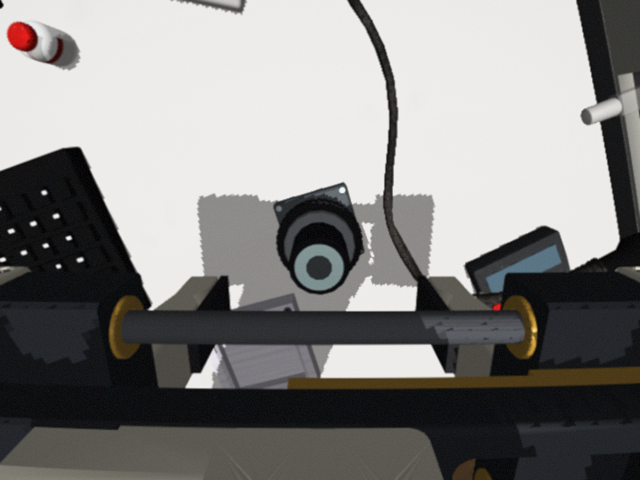

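Wrist view: barrel top at (319.5,268), predicted (317.8,268.7), so the position agrees within about 0.5 mm. Descending and gripping.

>>> carry_out(moves=[[0.5, 1.5, -30, 0, 0, 0, 100], [0.5, 1.5, -55, 0, 0, 0, 100], [0.5, 1.5, -69, 0, 0, 0, 100], [0.5, 1.5, -69, 0, 0, 0, 100], [0.5, 1.5, -69, 0, 0, 0, 60]], squeeze=25)

```text
time_s: 2.15
tcp_pos: [0.4524, 0.2497, 0.0687]
eef_rot: [-127.7, 89.9, 31.2]
contact_force: [-0.3, 0.3, 1.0]
gripper_width: 0.0844
```

>>> carry_out(moves=[[0, 0, 0, 0, 0, 0, 45], [0, 0, 0, 0, 0, 0, 30], [0, 0, 0, 0, 0, 0, 20], [0, 0, 0, 0, 0, 0, 20], [0, 0, 0, 0, 0, 0, 20]])

```text
time_s: 2.65
tcp_pos: [0.4519, 0.2492, 0.0678]
eef_rot: [-108.2, 90.0, 50.7]
contact_force: [0.3, 0.0, 0.3]
gripper_width: 0.0453
```

>>> carry_out(moves=[[0, 0, 0, 0, 0, 0, 0], [0, 0, 0, 0, 0, 0, 0], [0, 0, 0, 0, 0, 0, 0], [0, 0, 0, 0, 0, 0, 0]], squeeze=30)

```text
time_s: 3.05
tcp_pos: [0.4516, 0.2486, 0.0675]
eef_rot: [77.0, 89.9, -124.1]
contact_force: [-1.1, -3.9, 3.9]
gripper_width: 0.0352
```

>>> carry_out(moves=[[0, 0, 5, 0, 0, 0, 0], [0, 0, 15, 0, 0, 0, 0], [0, 0, 30, 0, 0, 0, 0], [0, 0, 45, 0, 0, 0, 0], [0, 0, 45, 0, 0, 0, 0]])

```text
time_s: 3.55
tcp_pos: [0.453, 0.2504, 0.1149]
eef_rot: [-112.7, 89.7, 46.2]
contact_force: [0.1, 1.8, -2.9]
gripper_width: 0.0352
```

>>> carry_out(moves=[[-20, 20, 0, 0, 0, 0, 0], [-45, 46, 0, 0, 0, 0, 0], [-70, 72, 0, 0, 0, 0, 0], [-85.2, 88, 0, 0, 0, 0, 0], [-85.2, 88, 0, 0, 0, 0, 0]])

```text
time_s: 4.05
tcp_pos: [0.3651, 0.339, 0.1123]
eef_rot: [-58.2, 90.0, 100.8]
contact_force: [0.0, 0.2, -4.4]
gripper_width: 0.0354
```

```bash
python3 - <<'E'
from h import *
s=r.get_state();print({k:s[k] for k in('time_s','tcp_pos','contact_force','gripper_width')})
p=r.camera_params('wrist'); w=r.capture('wrist'); t=r.capture('top')
cv2.imwrite('pics/w2.png',cv2.resize(w[150:350,200:450],None,fx=3,fy=3,interpolation=cv2.INTER_CUBIC))
cv2.imwrite('pics/t2.png',cv2.resize(t[255:345,265:385],None,fx=6,fy=6,interpolation=cv2.INTER_CUBIC))
np.save('pw2.npy',p,allow_pickle=True)
E
```

```text
{'time_s': 4.05, 'tcp_pos': array([0.36508274, 0.33895353, 0.11226608]), 'contact_force': array([ 0.0070724 ,  0.24782113, -4.40882518]), 'gripper_width': 0.03536072869804057}
```

View pics/w2.png

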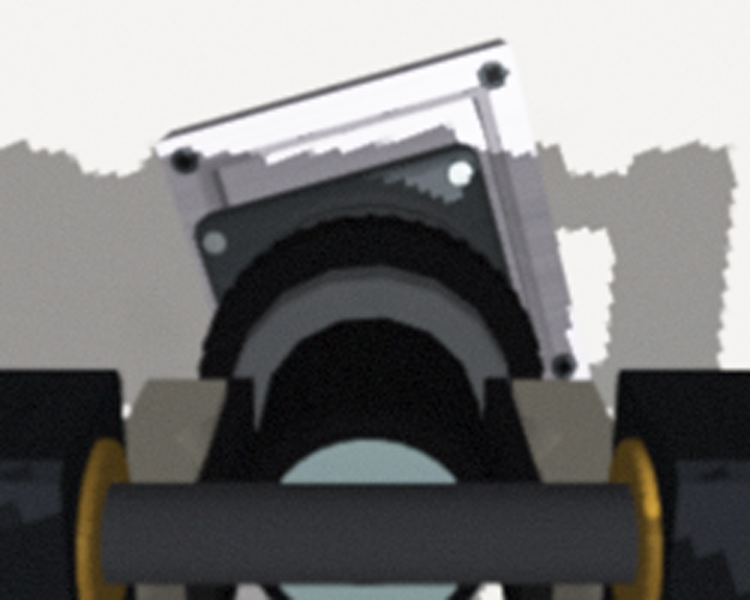

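Wrist crop: flange dots (461,173),(214,242); jig dots (492,74),(185,160),(563,366).

```bash
python3 - <<'E'
from h import *
p=np.load('pw2.npy',allow_pickle=True).item()
f=lambda q:np.array([200+(q[0]+.5)/3-.5,150+(q[1]+.5)/3-.5])
j=[ray('wrist',f(q),.02,p) for q in((492,74),(185,160),(563,366))]
for zl in(.0565,.057,.0575):
    l=[ray('wrist',f(q),zl,p) for q in((461,173),(214,242))]
    d=l[0]-l[1]; n=np.linalg.norm(d); u=d/n; v=np.array([u[1],-u[0],0])
    c=(l[0]+l[1])/2+v*.0258
    print(zl,'lens c',c,'len',n,'ang',np.degrees(np.arctan2(d[1],d[0])))
d=j[0]-j[1];print('jig',(j[1]+j[2])/2,np.linalg.norm(d),np.degrees(np.arctan2(d[1],d[0])),np.linalg.norm(j[0]-j[2]),np.degrees(np.arctan2(*(j[0]-j[2])[1::-1])))
E
```

```text
0.0565 lens c [0.36475223 0.33768352 0.0565    ] len 0.05116395283129607 ang -95.00667771256983
0.057 lens c [0.36485376 0.33762819 0.057     ] len 0.05104383390362681 ang -95.00667771256978
0.0575 lens c [0.36495529 0.33757287 0.0575    ] len 0.0509237149759576 ang -95.00667771256981
jig [0.3663945  0.33519111 0.02      ] 0.07279036635695259 -95.2937636836053 0.07286812152826307 -5.542372600610704
```

>>> carry_out(moves=[[0.8, -1.2, 0, 0, 0, 0, 0], [0.8, -1.2, 0, 0, 0, 0, 0], [0.8, -1.2, 0, 0, 0, 0, 0]])

```text
time_s: 4.45
tcp_pos: [0.3678, 0.3353, 0.1125]
eef_rot: [71.4, 90.0, -129.8]
contact_force: [-0.8, 0.2, -3.8]
gripper_width: 0.0354
```

```bash
python3 - <<'E'
from h import *
for i in range(3):
    s=r.get_state();print(s['tcp_pos'])
    p=r.camera_params('wrist'); w=r.capture('wrist')
s=r.get_state();print(s['tcp_pos'])
cv2.imwrite('pics/w3.png',cv2.resize(w[150:350,200:450],None,fx=3,fy=3,interpolation=cv2.INTER_CUBIC))
np.save('pw3.npy',p,allow_pickle=True)
E
```

```text
[0.36784714 0.33533171 0.11245239]
[0.36779994 0.33538314 0.11246616]
[0.36776334 0.3355019  0.11251838]
[0.36772571 0.33557129 0.11253817]
```

View pics/w3.png

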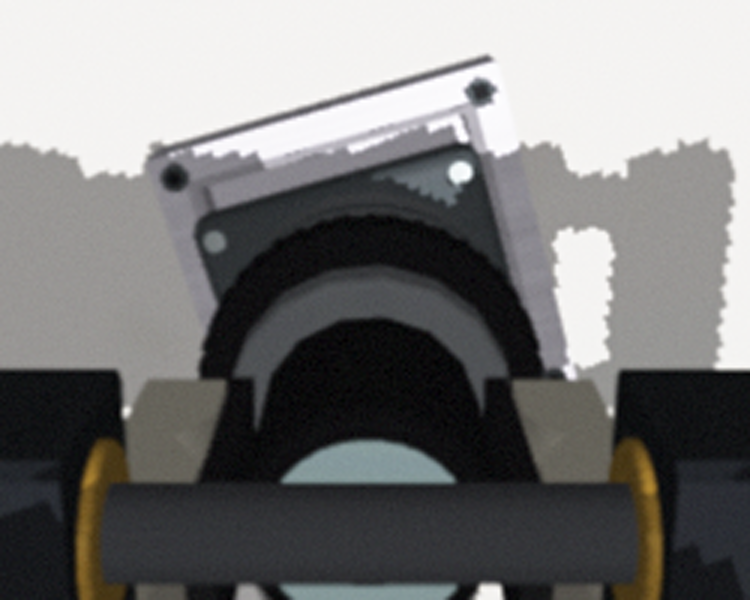

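Wrist crop: flange dots (461,172),(214,242), jig dots (480,91),(174,178).

```bash
python3 - <<'E'
from h import *
p=np.load('pw3.npy',allow_pickle=True).item()
f=lambda q:np.array([200+(q[0]+.5)/3-.5,150+(q[1]+.5)/3-.5])
def c(a,b,z,h):
    l=[ray('wrist',f(q),z,p) for q in(a,b)]; d=l[0]-l[1]; n=np.linalg.norm(d);u=d/n
    print(n,np.degrees(np.arctan2(d[1],d[0]))); return (l[0]+l[1])/2+np.array([u[1],-u[0],0])*n/2
a=c((461,172),(214,242),.057,0);b=c((480,91),(174,178),.02,0);print(a,b,(b-a)*1000)
E
```

```text
0.05115077310076054 -95.00253022303646
0.07308635011112678 -95.23791303716217
[0.36781851 0.33399947 0.057     ] [0.36613614 0.33530011 0.02      ] [ -1.68237947   1.30064239 -37.        ]
```

>>> carry_out(moves=[[0, 0, 0, 0, 0, 0, 0], [0, 0, 0, 0, 0, 0, 0], [0, 0, 0, 0, 0, 0, 0], [0, 0, 0, 0, 0, 0, 0]])

```text
time_s: 5.0
tcp_pos: [0.3674, 0.3359, 0.1126]
eef_rot: [-108.8, 90.0, 50.0]
contact_force: [-0.1, 0.7, -4.8]
gripper_width: 0.0352
```

>>> carry_out(moves=[[-1.2, 0.7, -5, 0, 0, 0, 0], [-1.2, 0.7, -12, 0, 0, 0, 0], [-1.2, 0.7, -18, 0, 0, 0, 0], [-1.2, 0.7, -21, 0, 0, 0, 0], [-1.2, 0.7, -21, 0, 0, 0, 0]])

```text
time_s: 5.5
tcp_pos: [0.366, 0.3362, 0.0908]
eef_rot: [83.2, 89.9, -117.9]
contact_force: [-0.1, -0.4, -3.9]
gripper_width: 0.0354
```

>>> carry_out(moves=[[0, 0, -2, 0, 0, 0, 0], [0, 0, -4, 0, 0, 0, 0], [0, 0, -6, 0, 0, 0, 0], [0, 0, -8, 0, 0, 0, 0], [0, 0, -8, 0, 0, 0, 0]])

```text
time_s: 6.0
tcp_pos: [0.3662, 0.3364, 0.0833]
eef_rot: [78.5, 90.0, -122.7]
contact_force: [-0.6, -0.2, -4.1]
gripper_width: 0.0351
```

>>> carry_out(moves=[[0, 0, -2, 0, 0, 0, 0], [0, 0, -4, 0, 0, 0, 0], [0, 0, -6, 0, 0, 0, 0], [0, 0, -7.5, 0, 0, 0, 0], [0, 0, -7.5, 0, 0, 0, 0]])

```text
time_s: 6.5
tcp_pos: [0.3663, 0.3366, 0.0759]
eef_rot: [102.0, 90.0, -99.1]
contact_force: [1.3, -0.3, -4.5]
gripper_width: 0.0354
```

```bash
python3 - <<'E'
from h import *
s=r.get_state();print({k:s[k] for k in('time_s','tcp_pos','contact_force','gripper_width')})
E
```

```text
{'time_s': 6.5, 'tcp_pos': array([0.36625307, 0.33655644, 0.07591245]), 'contact_force': array([ 1.2659024 , -0.34283035, -4.47269456]), 'gripper_width': 0.03538750911642291}
```

Freely in; now feel for the floor gently.

>>> carry_out(moves=[[0, 0, -0.5, 0, 0, 0, 0], [0, 0, -1, 0, 0, 0, 0], [0, 0, -1, 0, 0, 0, 0]])

```text
time_s: 6.8
tcp_pos: [0.3666, 0.3365, 0.0756]
eef_rot: [-156.3, 90.0, 2.6]
contact_force: [2.1, -2.8, 4.7]
gripper_width: 0.0355
```

>>> carry_out(moves=[[0, 0, -0.5, 0, 0, 0, 0], [0, 0, -1, 0, 0, 0, 0], [0, 0, -1, 0, 0, 0, 0]])

```text
time_s: 7.1
tcp_pos: [0.3667, 0.3364, 0.0754]
eef_rot: [-156.8, 89.9, 2.1]
contact_force: [-0.8, -6.7, 14.8]
gripper_width: 0.0354
```

>>> carry_out(moves=[[0, 0, 1.5, 0, 0, 0, 0], [0, 0, 1.5, 0, 0, 0, 50], [0, 0, 1.5, 0, 0, 0, 100], [0, 0, 1.5, 0, 0, 0, 100], [0, 0, 1.5, 0, 0, 0, 100]])

```text
time_s: 7.6
tcp_pos: [0.3663, 0.3368, 0.0755]
eef_rot: [-92.9, 90.0, 66.0]
contact_force: [-0.2, 0.1, 0.3]
gripper_width: 0.0622
```

>>> carry_out(moves=[[0, 0, 0, 0, 0, 0, 100], [0, 0, 0, 0, 0, 0, 100], [0, 0, 0, 0, 0, 0, 100], [0, 0, 0, 0, 0, 0, 100], [0, 0, 0, 0, 0, 0, 100]])

```text
time_s: 8.1
tcp_pos: [0.3663, 0.3366, 0.0756]
eef_rot: [-102.8, 90.0, 56.1]
contact_force: [-0.5, -0.3, -0.5]
gripper_width: 0.0875
```

```bash
python3 - <<'E'
from h import *
s=r.get_state();print({k:s[k] for k in('time_s','joints','tcp_pos','contact_force','gripper_width')})
p=r.camera_params('wrist'); w=r.capture('wrist');s2=r.capture('scene')
a=cv2.resize(w[150:350,200:440],(480,400),interpolation=cv2.INTER_CUBIC);
b=cv2.resize(s2[230:350,220:316],(320,400),interpolation=cv2.INTER_CUBIC)
cv2.imwrite('pics/w4.png',np.hstack([a,b]))
E
```

```text
{'time_s': 8.1, 'joints': array([ 6.52618800e+01,  1.29530511e+01, -3.26915799e+01,  6.85597085e-04,
       -4.43524080e+01,  3.60695826e+00]), 'tcp_pos': array([0.36627021, 0.33659268, 0.07557023]), 'contact_force': array([-0.49529163, -0.26345799, -0.54146693]), 'gripper_width': 0.0874913169014644}
```

View pics/w4.png

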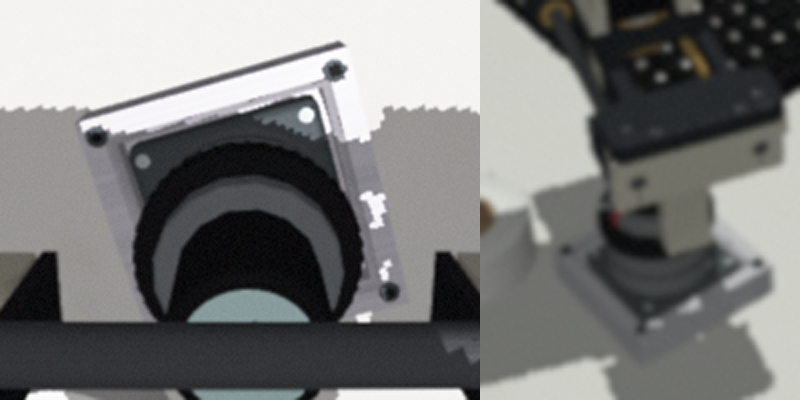

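Lens seated flat in the pocket; red line visible at left in the scene crop. Going down to the knurled ring.

>>> carry_out(moves=[[0, 0, -8, 0, 0, 0, 100], [0, 0, -18, 0, 0, 0, 100], [0, 0, -26, 0, 0, 0, 100], [0, 0, -30.5, 0, 0, 0, 100], [0, 0, -30.5, 0, 0, 0, 60]], squeeze=20)

```text
time_s: 8.7
tcp_pos: [0.3659, 0.336, 0.044]
eef_rot: [84.9, 89.9, -116.2]
contact_force: [-0.5, 0.0, 0.5]
gripper_width: 0.084
```

>>> carry_out(moves=[[0, 0, 0, 0, 0, 0, 40], [0, 0, 0, 0, 0, 0, 40], [0, 0, 0, 0, 0, 0, 40], [0, 0, 0, 0, 0, 0, 40], [0, 0, 0, 0, 0, 0, 40]])

```text
time_s: 9.2
tcp_pos: [0.3663, 0.3366, 0.0453]
eef_rot: [-110.9, 90.0, 48.0]
contact_force: [-0.5, -0.1, 3.0]
gripper_width: 0.0579
```

>>> carry_out(moves=[[0, 0, 0, 0, 0, 0, 40], [0, 0, 0, 0, 0, 0, 40]])

```text
time_s: 9.4
tcp_pos: [0.3663, 0.3366, 0.0453]
eef_rot: [-135.3, 90.0, 23.6]
contact_force: [-1.1, -2.3, 4.3]
gripper_width: 0.0581
```

```bash
python3 - <<'E'
from h import *
s=r.get_state();print({k:s[k] for k in('time_s','tcp_pos','contact_force','moment','gripper_width')})
p=r.camera_params('wrist'); w=r.capture('wrist');s2=r.capture('scene')
a=cv2.resize(w[150:350,180:450],(540,400),interpolation=cv2.INTER_CUBIC);
b=cv2.resize(s2[250:350,225:290],(260,400),interpolation=cv2.INTER_CUBIC)
cv2.imwrite('pics/w5.png',np.hstack([a,b]))
E
```

```text
{'time_s': 9.4, 'tcp_pos': array([0.36626497, 0.33656349, 0.04533038]), 'contact_force': array([-1.1310079 , -2.29798606,  4.30764291]), 'moment': array([-0.64605917,  0.45793396, -0.08779252]), 'gripper_width': 0.05808504955408566}
```

View pics/w5.png

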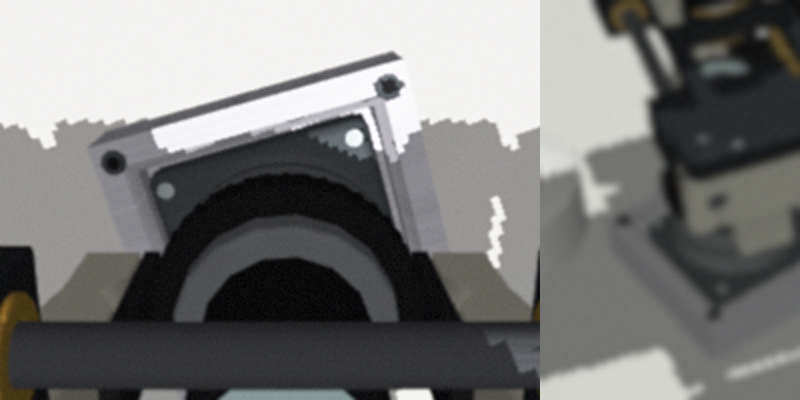

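Pads bear on the knurled ring (58 mm opening, above the 56 of the lower ring). Turn counter-clockwise.

>>> carry_out(moves=[[0, 0, 0, 0, 0, 0.06, 40], [0, 0, 0, 0, 0, 0.16, 40], [0, 0, 0, 0, 0, 0.26, 40], [0, 0, 0, 0, 0, 0.36, 40], [0, 0, 0, 0, 0, 0.46, 40]])

```text
time_s: 10.0
tcp_pos: [0.3663, 0.3369, 0.0453]
eef_rot: [-121.7, 90.0, 63.7]
contact_force: [-1.9, 0.0, 5.5]
gripper_width: 0.058
```

>>> carry_out(moves=[[0, 0, 0, 0, 0, 0.1, 40], [0, 0, 0, 0, 0, 0.2, 40], [0, 0, 0, 0, 0, 0.28, 40], [0, 0, 0, 0, 0, 0.28, 40], [0, 0, 0, 0, 0, 0.28, 40]])

```text
time_s: 10.5
tcp_pos: [0.3663, 0.3369, 0.0453]
eef_rot: [-138.2, 90.0, 62.9]
contact_force: [-2.2, -0.8, 5.5]
gripper_width: 0.0577
```

>>> carry_out(moves=[[0, 0, 0, 0, 0, 0, 70], [0, 0, 0, 0, 0, 0, 100], [0, 0, 0, 0, 0, 0, 100], [0, 0, 0, 0, 0, 0, 100], [0, 0, 0, 0, 0, 0, 100]])

```text
time_s: 11.0
tcp_pos: [0.3663, 0.3366, 0.045]
eef_rot: [48.7, 90.0, -110.0]
contact_force: [-0.2, -0.5, -0.1]
gripper_width: 0.0855
```

>>> carry_out(moves=[[0, 0, 15, 0, 0, 0, 100], [0, 0, 35, 0, 0, 0, 100], [0, 0, 65, 0, 0, 0, 100], [0, 0, 100, 0, 0, 0, 100], [0, 0, 130, 0, 0, 0, 100]])

```text
time_s: 11.5
tcp_pos: [0.3663, 0.3366, 0.1767]
eef_rot: [-153.9, 90.0, 47.4]
contact_force: [0.0, 1.4, -0.2]
gripper_width: 0.0876
```

```bash
python3 - <<'E'
from h import *
s=r.get_state();print({k:s[k] for k in('time_s','joints','tcp_pos','contact_force','gripper_width')})
p=r.camera_params('wrist');R=cv2.Rodrigues(p['rvec'])[0]; print('cam',-R.T@p['tvec'],'fwd',R[2]); print(proj('wrist',[.366,.3355,.0575]))
E
```

```text
{'time_s': 11.5, 'joints': array([ 6.52632600e+01,  6.05952290e+00, -2.54519975e+01,  1.14494274e-02,
       -5.84582754e+01,  4.59897061e+01]), 'tcp_pos': array([0.3663107 , 0.33656069, 0.17672064]), 'contact_force': array([ 0.01402409,  1.43019319, -0.17843033]), 'gripper_width': 0.08764274977978678}
cam [0.43472399 0.36186163 0.33399602] fwd [-0.25076322 -0.09770901 -0.96310475]
[[322.10286552 231.99883238]]
```

>>> carry_out(moves=[[-30, -8, 0, 0, 0, 0, 100], [-65, -17, 0, 0, 0, 0, 100], [-90, -25, 0, 0, 0, 0, 100], [-90, -25, 0, 0, 0, 0, 100], [-90, -25, 0, 0, 0, 0, 100]])

```text
time_s: 12.0
tcp_pos: [0.276, 0.3119, 0.1755]
eef_rot: [-130.2, 89.9, 71.1]
contact_force: [1.2, -0.2, 0.2]
gripper_width: 0.0877
```

```bash
python3 - <<'E'
from h import *
s=r.get_state();print(s['time_s'],s['tcp_pos'])
p=r.camera_params('wrist'); w=r.capture('wrist');np.save('pw6.npy',p,allow_pickle=True)
c=proj('wrist',[.366,.3355,.0575],p)[0];print(c); x,y=(int(round(v)) for v in c)
x0,y0=max(x-70,0),max(y-65,0);print(x0,y0)
cv2.imwrite('pics/w6.png',cv2.resize(w[y0:y0+120,x0:x0+140],None,fx=5,fy=5,interpolation=cv2.INTER_CUBIC))
E
```

```text
12.0 [0.27601048 0.31187594 0.1755187 ]
[336.08410481 106.48310818]
266 41
```

View pics/w6.png

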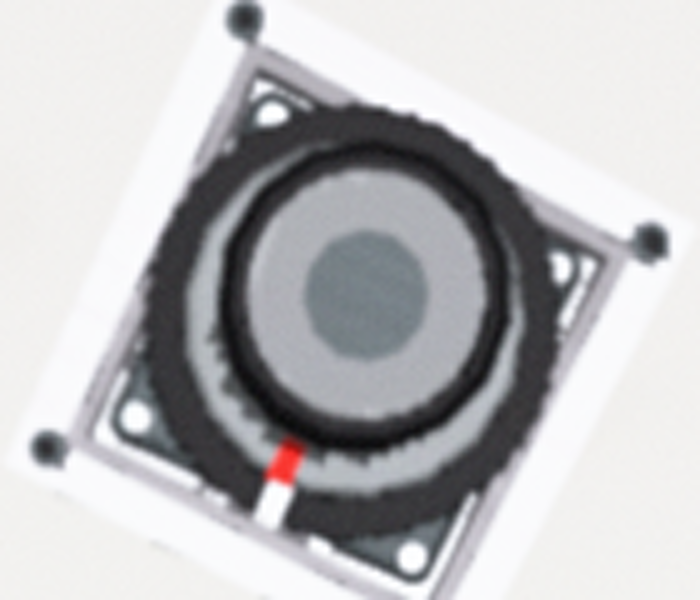

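Red centre (287,462), white line (271,504), flange dots (271,113),(562,268),(411,557),(136,418): nearly aligned. Working out the angle.

```bash
python3 - <<'E'
from h import *
p=np.load('pw6.npy',allow_pickle=True).item()
f=lambda q:np.array([266+(q[0]+.5)/5-.5,41+(q[1]+.5)/5-.5])
C=np.mean([ray('wrist',f(q),.02,p) for q in((271,113),(562,268),(411,557),(136,418))],0);print(C)
D=ray('wrist',f((366,294)),.104,p); print(D)
J=[ray('wrist',f(q),.02,p) for q in((244,18),(652,242),(47,447))];print('jig',(J[1]+J[2])/2)
# HSV/brightness centroids as cross-check
for c in(C,D):
  a=[]
  for q,z in(((271,504),.0575),((287,462),.0665)):
    w=ray('wrist',f(q),z,p)-c; a.append(np.degrees(np.arctan2(w[1],w[0]))); print(np.linalg.norm(w[:2]),a[-1])
  print('ring angle deg',a[0]-a[1])
E
```

```text
[0.36671114 0.33567157 0.02      ]
[0.36664594 0.33577224 0.104     ]
jig [0.36633508 0.33537466 0.02      ]
0.02766088306547399 176.20545931196983
0.021332731823173336 175.12949182262793
ring angle deg 1.075967489341906
0.027589326695546312 176.4051096439381
0.02125942659291827 175.38491196809764
ring angle deg 1.0201976758404498
```

```bash
python3 -c "
from plant import r
s=r.get_state();print(s['time_s'],s['contact_force'],abs(s['qd']).max());print(r.close_job())"
```

```text
12.05 [-0.73712271  0.21236227  0.06363354] 1.0989581599155476
the job is handed in; nothing more can be done
None
```

The lens is in the jig pocket and the knurled ring is set with its white line on the red line. I handed the job in at about 12 s.

- **Lens:** I carried it by the front barrel and lowered it until it touched the pocket floor. Floor contact came 7.6 mm above the bench grasp height, against 8 mm expected. I then let go. The last wrist picture puts the lens within about 0.5 mm of the pocket centre, and its axis is the same at the flange and the barrel top, so it stands upright.
- **Ring:** I turned only the knurled ring, counter-clockwise by about 0.74 rad. The white line measures about 1° (0.02 rad) past the red line, which is about as fine as I could measure.
- **Doubts:**
  - The fingers read 58 mm on the 60 mm ring. That is above the 56 mm lower grey ring, and the wrist view showed the pads against the knurled ring.
  - An upward force of about 5 N showed while I gripped and turned the ring. I did not find its cause. It went away when I let go.
  - I took no final picture of the bystanders, though no unexpected contact force showed.
- **At hand-in:** The arm was open and clear of everything.

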